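Load the battery tester and latch its guard

ROBOT

A 6-joint arm with a two-finger parallel gripper is mounted at the origin on the work surface. World frame = base frame: x ahead of the robot, y to its left, z up, the work surface at z = 0. Lengths are in mm, angles in rad, forces in N, time in s.
With the tool pointing down it reaches from about 250 to 800 mm from the base axis. Payload 8.5 kg.
Tool frame: the origin (TCP) lies between the finger pads; the fingertips stand tcp_to_tips ahead of it and the grasp point (between the pads) lies 8 mm behind it (tcp_to_tips is the distance from the TCP to the fingertips, in mm); z points along the fingers, y is the direction in which the jaws open and shut (so a half turn about z gives the same grasp; the last joint's range is limited). The gripper opens to 85 mm and grips with 20 to 120 N. Pads are 22 mm wide; open, the fingers measure 114 mm over their backs; the gripper's body (76 mm by 85 mm) begins 54 mm behind the grasp point. The pads swing forward as they close: fully open they stand 13 mm farther back than shut.
Start: joints at [-1.253, 0.238, -0.013, 1.319, 0, 1.571], TCP at [164.035, -498.671, 242.276] pointing down, gripper open.
Joint ranges: [-2.66, 2.66], [-1.03, 1.9], [-1.14, 1.46], [-1.82, 2.27], [-1.45, 1.34], [-3.14, 3.14]. Speed limits (rad/s): [2.22, 2.22, 2.79, 3.14, 3.14, 3.14].

INTERFACE

Orientations are given as a unit quaternion [w, x, y, z].
In Python, from rig import * gives the robot as it stands.
- The arm moves only by the tool servo_tool, never from a script. Its argument "moves" is one flat list of numbers, 4 for each row, row after row: the shift along the tool's x, y, z in units of 30 mm (1.0 is 30 mm), then the turn about the tool's z in units of 6 degrees (1.0 is 6 degrees). In form: [dx, dy, dz, turn, dx, dy, dz, turn, ...]. A call has 1 to 20 rows; each row is the pose to reach, as a shift and turn from the pose commanded when the call began, along the tool's axes at that moment; what a row does not reach only later rows make up. A row lasts 1/12 s, in which the tool goes at most 41.7 mm and 7.16 degrees, less where a joint would pass 70% of its speed; a pose out of reach is approached as far as the arm can. A call with a gripper value outside its range is refused whole. "hand" is the gripper command: -1 is fully open, 1 is shut, values between are in proportion, set as the call begins (left out, the last holds). The fingers move at their own pace and stop on an object; "force" is the grip in N (left out, the last holds). Time passes only in rows, so rows that repeat a pose let the fingers close. It gives the time, the measured TCP pose, the force and the opening at its end, in the units of the state.
- get_obs(): the state, without advancing time (a new reading comes with each control period).
- camera(name): name is "scene" or "top" or "wrist"; returns (picture, depth): 400x640x3 uint8, red, green, blue; 400x640 float32, mm along the optical axis (not along the pixel's ray), 0 where there is no reading.
- camera_model(name): a dict with "fx", "fy", "cx", "cy" (pixels), "dist" ([k1, k2, p1, p2, k3] as OpenCV has them; the pictures are not rectified), "R" (3x3) and "t" (3): a world point X has camera coordinates R X + t. Camera axes: x right, y down, z forward; pixel columns grow to the right and rows downward; lengths in mm; the calibration is good to about 2 mm. A picture is of the moment at which its call begins: read the wrist's pose just before it. camera_model takes no time and is no camera call; for the wrist camera it gives the pose at the moment of the call.
- sign_off(): hands the job in, once; it reports no verdict.
Trained networks look in the newest picture that a camera, given by its name, has taken for a name from the list of things; names that differ only in an ending like _2 or _b are one class to them, and where a whole thing is asked for, a point or a joint stands for the part that bears it (a point fixed in the world has none). Each returns a list of dicts, best first, with "score" (0 to 1); they miss things now and then, are a little off and sometimes report something else, mostly with a low value. They report only what shows in the picture. A call takes as long as a camera call. They do not tell look-alikes from the thing itself.
- find_in(camera, target): "extent" ([left, top, width, height] in pixels, round what is visible of it).
- masks_of(camera, target): "pixels" (400x640 bool, what is visible of it) and "extent" ([left, top, width, height] in pixels, round what is visible of it).
- mark_of(camera, target): "centre" ([column, row] in pixels: a listed point, or the origin of a listed thing).
The state is a dict: "time": time; "q": joint angles; "joint_velocities": joint speeds; "effort": joint torques, N m; "position": TCP position; "eef_rot": TCP orientation; "wrist_force": force on the tool from outside, world axes, zero at the start; "torque": the same for the moment, N m; "grip_width": opening from 0.0 (shut) to 1.0 (fully open).
Only numpy, scipy, OpenCV 4.12 (cv2) and the standard library are available. Lean on these libraries where they do the work, as an engineer would, in place of code of your own. Each camera call takes 0.05 s, during which the arm holds its last target.

TASK

Stand the block battery fully down in the well of the test station, either way round. Then push the clear sliding guard shut over it until its latch catches with a click, and lean on it for a moment with about 15 N so that it sits firmly against its rubber buffer, without ramming it. Do not knock the other things about; leave the guard latched and the robot clear.

Things in the scene. Friction and masses are not known exactly. Their poses are not given: they have to be found in the camera images.
- battery: block battery standing on the table, 26.5 (its x) x 17.5 (its y) x 48.5 mm high, 46 g, black with a coppery band and two small round steel terminals (3 mm high) on top. Origin: centre of its underside, z up. It must stay terminals up; half a turn makes no difference.
- station: fixed grey test station, x -70..100, y -245..145 mm about its origin (on the table), flat top 72 mm high. Open-topped chamber inside: x -55..55, y -135..-20, floor 20 mm high, with a black block holding the battery well. Left (+y) is the instrument case where the open guard parks; right (-y) the latch end. Low guide rails along y at x -64.5 and 94.5, tops 82 mm high.
- well (a point): centre of the well's floor, 20 mm above the table; axes as station. Well 30.5 (x) by 21.5 mm (y), 15 mm deep, mouth 35 mm above the table, in a black block 60 x 56 mm. Battery's long side goes along station x. A seated battery's top is 68.5 mm high, clear of the guard's underside (74 mm); one not down in the well blocks the guard.
- guard (a joint): sliding guard, m open along station +y; starts 0.12 to 0.138. Clear plate x -56..88, 145 mm long, aluminium edges, top face 79 mm high, 0.4 kg, 1 to 2 N friction. Push towards station -y to shut. Latched it reads anywhere from -0.0145 to 0.0125: the latch block sits in a slotted foot within 12 mm either way of nominal; its place is not measured and must be felt.
- guard_handle (a point): middle of the guard's handle: black upright fin 70 (station x) x 14 (station y) x 36 mm high on the guard plate, 79 to 115 mm above the table; axes as station, moves with the guard. The plate reaches 20 mm past the fin's middle on the +y side. Push on its +y face, or pinch it across its 14 mm.
- bolt (a joint): spring latch pin, black knob on top, in the steel block at the station's -y, +x corner; m lifted, 0 is down. Over the guard's last 35 mm or so a wedge on the steel tongue along its far (+x) edge lifts the pin to about 0.008 (push 7 to 11 N); past the crest the pin snaps down to 0 behind the wedge (the click), the guard jumps on about 7 mm and cannot slide back.
- buffer (a joint): rubber buffer in the latch block, met by the guard's tongue about 1 mm after the click; m pressed in, 10 N per mm, springs back when let go. To seat the guard lean on it with about 15 N (at least 6 N, 0.0006, for a moment); above 24 N (0.0024) is ramming.
- bar_magnet: bystander: plain steel bar standing on end, 24 x 24 x 60 mm, near the battery; origin under its centre
- bobbin: bystander: grey flanged bobbin, 34 mm across and 34 mm high, near the battery; origin under its centre
- foil_dish: bystander: round aluminium dish, 90 mm across, 22 mm high; origin under its centre
- clothes_peg: bystander: wooden clothes peg lying flat, 72 mm long; origin under its centre
- pebble: bystander: small pebble, 36 mm across, 18 mm high; origin under its centre
Mind the look-alikes: they are no part of the job. What is shaped like the battery but green is not meant.

How it is judged:
By the outcome, as a careful person would: the job done as asked, in the order asked, and still so for the second after the job is handed in, with the robot touching nothing.
It also fails if it takes over 70 s, if anything falls off the work surface, if the arm or the gripper's body presses on something with over 40 N, if the wrist force passes 120 N, or if a joint passes its speed limit or range.

## Working session

There is one attempt and no reset: what is moved stays moved. The work goes in short steps, Python scripts to look and compute and a tool call to move; the robot and the scene stay as the last step left them, time stands still between calls to the robot, and variables do not carry over. Pictures are saved under pics/ and viewed, and the job is handed in when it is done.

Besides the shell and the picture viewer there is one more tool, called after "Emit:" as name(argument=value, ...) on one line, values as JSON. servo_tool: Moves the arm, as the interface text tells. Its arguments: {"type":"object","properties":{"moves":{"type":"array","items":{"type":"number"}},"hand":{"type":"number"},"force":{"type":"number"}},"required":["moves"]}

```bash
ls; mkdir -p pics
python3 - <<'E'
from rig import *
import cv2
o=get_obs(); print(o)
for n in ("scene","top","wrist"):
    p,d=camera(n); cv2.imwrite(f"pics/{n}0.png",p[:,:,::-1])
    m=camera_model(n); print(n,m)
    for t in ["battery","station","guard_handle","bolt","bar_magnet","bobbin"]:
        try: print(t,[(round(r["score"],2),[round(v) for v in r["extent"]]) for r in find_in(n,t)])
        except Exception as e: print(t,e)
E
```

```text
pics
{'time': 0.0, 'q': array([-1.25303542e+00,  2.38810871e-01, -1.42648261e-02,  1.31918830e+00,
       -6.95626878e-06,  1.57080460e+00]), 'joint_velocities': array([-0.00076406,  0.00029348,  0.00241117,  0.00144061, -0.00013163,
       -0.00139806]), 'effort': array([ 8.52853409e-04, -5.38776541e+01,  3.46437979e+01,  1.81790662e-02,
       -2.47003851e-05, -4.82513690e-05]), 'position': array([ 163.90455383, -498.33871563,  241.65770724]), 'eef_rot': array([-7.24040681e-04,  9.87405417e-01,  1.58208733e-01, -1.19539311e-04]), 'wrist_force': array([-0.28955558,  0.08579054,  0.0112862 ]), 'torque': array([-0.01724418, -0.01885855, -0.01920147]), 'grip_width': 0.9962812984081035}
scene {'fx': 364.4235370670002, 'fy': 364.4235370670002, 'cx': 311.86906198158704, 'cy': 191.963642911602, 'dist': array([0.02292101, 0.        , 0.        , 0.        , 0.        ]), 'R': array([[-0.76677228,  0.64188281,  0.00683581],
       [ 0.44195624,  0.53560978, -0.71958102],
       [-0.46554801, -0.54873365, -0.69437485]]), 't': array([ 426.01956112, -210.35834014, 1209.2671483 ])}
battery [(0.6
[... 733 characters left out ...]
 (0.4, [277, 236, 5, 12])]
station [(0.83, [254, 142, 142, 81])]
guard_handle [(0.64, [261, 142, 79, 59])]
bolt [(0.44, [368, 157, 10, 11])]
bar_magnet [(0.21, [254, 137, 145, 88])]
bobbin []
wrist {'fx': 323.33894593975435, 'fy': 323.33894593975435, 'cx': 323.07431699355453, 'cy': 199.56910798750263, 'dist': array([-0.06135554,  0.        ,  0.        ,  0.        ,  0.        ]), 'R': array([[ 3.13455015e-01, -9.49602869e-01, -5.87415987e-04],
       [-8.98836285e-01, -2.96896878e-01,  3.22405920e-01],
       [-3.06331988e-01, -1.00531762e-01, -9.46601330e-01]]), 't': array([-525.69488533,  -43.54088475,  379.95273552])}
battery []
station []
guard_handle []
bolt []
bar_magnet []
bobbin []
```

Run:
```python
import cv2
for n,(x,y,w,h) in {"scene":(220,100,240,200),"top":(200,110,240,180)}.items():
    p=cv2.imread(f"pics/{n}0.png")[y:y+h,x:x+w]; cv2.imwrite(f"pics/{n}0c.png",cv2.resize(p,None,fx=3,fy=3,interpolation=2))
```

```text
(no output)
```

View pics/scene0.png

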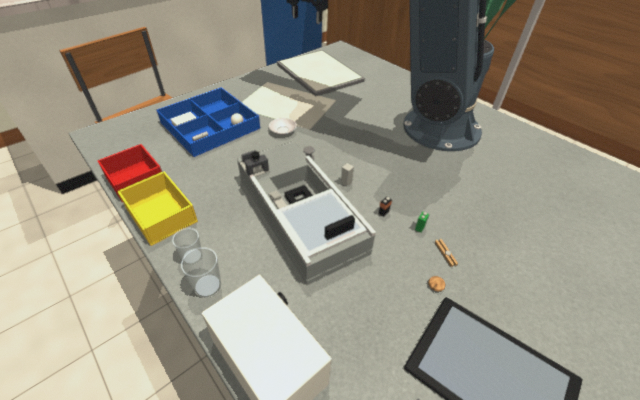

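View pics/scene0c.png

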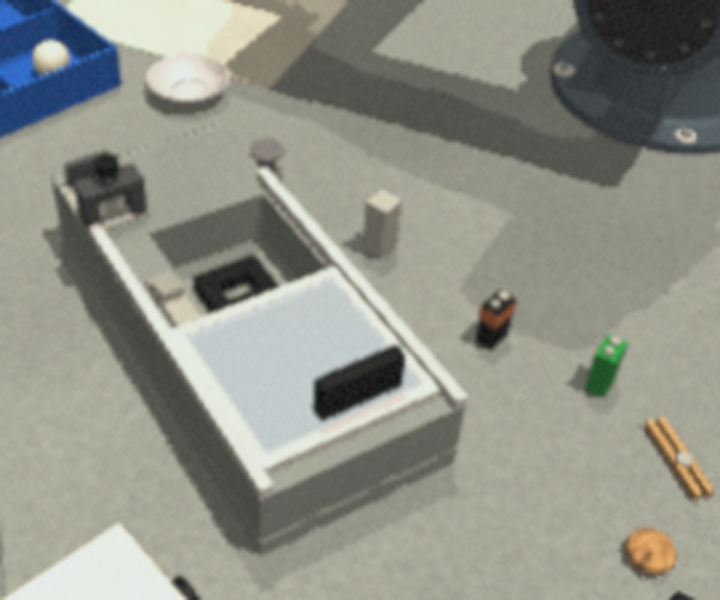

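View pics/top0c.png

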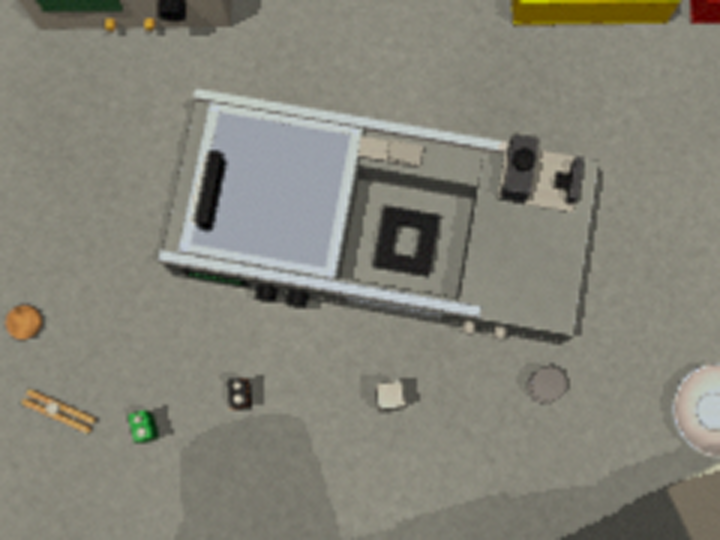

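The battery is the black block with the coppery band (scene 387,206; top about 280,241). The green one (scene 422,221; top about 247,252) is the look-alike. Next I measure their positions.

```bash
cat > h.py <<'E'
from rig import *
import cv2, numpy as np
def ray(m,u,v):
    K=np.array([[m["fx"],0,m["cx"]],[0,m["fy"],m["cy"]],[0,0,1]])
    p=cv2.undistortPoints(np.array([[[u,v]]],float),K,np.array(m["dist"]))[0,0]
    R=np.array(m["R"]);t=np.array(m["t"])
    return -R.T@t, R.T@np.array([p[0],p[1],1])
def plane(m,u,v,z):
    c,d=ray(m,u,v); return c+d*(z-c[2])/d[2]
def cloud(m,dep):
    K=np.array([[m["fx"],0,m["cx"]],[0,m["fy"],m["cy"]],[0,0,1]])
    v,u=np.nonzero(dep>0)
    p=cv2.undistortPoints(np.stack([u,v],-1)[:,None].astype(float),K,np.array(m["dist"]))[:,0]
    P=np.c_[p,np.ones(len(p))]*dep[v,u][:,None]
    return u,v,(P-np.array(m["t"]))@np.array(m["R"])
def proj(m,X):
    K=np.array([[m["fx"],0,m["cx"]],[0,m["fy"],m["cy"]],[0,0,1]])
    return cv2.projectPoints(np.atleast_2d(X).astype(float),cv2.Rodrigues(np.array(m["R"]))[0],np.array(m["t"]),K,np.array(m["dist"]))[0][:,0]
def rel(o,X,yaw=None):
    from scipy.spatial.transform import Rotation as Ro
    w,x,y,z=o["eef_rot"]; return Ro.from_quat([x,y,z,w]).as_matrix().T@(np.array(X)-o["position"])
E
python3 - <<'E'
from h import *
p,d=camera("top");m=camera_model("top")
f=lambda x,y:(200+x/3,110+y/3)
for n,x,y,z in [("rt",600,160,72),("rb",578,335,72),("railtopL",196,93,82),("railbotL",163,256,82),("railbotR",480,311,82),("railtopR",520,146,82),("well",408,240,35),("batt",239,393,48),("green",141,425,48),("magnet",390,395,60),("fin",210,190,115),("bolt",523,160,110)]:
    u,v=f(x,y); print(n,plane(m,u,v,z).round(1), d[int(v),int(u)])
print([ (t,[(round(r["score"],2),r["centre"]) for r in mark_of("top",t)]) for t in ["well","battery","guard_handle","station"]])
E
```

```text
rt [ 641.8 -212.4   72. ] 1194.2242
rb [ 475.2 -184.1   72. ] 1161.719
railtopL [709. 170.  82.] 1116.3582
railbotL [551.9 198.3  82. ] 1093.5193
railbotR [497.2 -93.3  82. ] 1091.5819
railtopR [ 653.5 -135.5   82. ] 1079.6276
well [574.  -30.4  35. ] 1155.5465
batt [427.3 130.6  48. ] 1103.0795
green [398.6 221.6  48. ] 1096.241
magnet [423.  -10.1  60. ] 1087.676
fin [605.9 151.3 115. ] 1067.8712
bolt [ 632.1 -133.8  110. ] 1054.1967
[('well', [(0.56, [332.2, 188.2])]), ('battery', [(0.68, [268.1, 171.4]), (0.53, [250.3, 253.4]), (0.46, [277.1, 241.9])]), ('guard_handle', [(0.64, [270.8, 174.2])]), ('station', [(0.79, [308.5, 186.5])])]
```

Run:
```python
from h import *
import rig
print([x for x in dir(rig) if not x.startswith('__')])
try: print(tcp_to_tips)
except Exception as e: print(e)
o=get_obs(); m=camera_model("wrist"); R=np.array(m["R"]); c=-R.T@m["t"]; print("cam",c,"rel tool",rel(o,c), o["time"])
w,d=ray(m,320,200); print("centre dir",d, plane(m,320,200,50))
print("target rel", rel(o,[427,131,o["position"][2]])/30)
p,d=camera("top");mt=camera_model("top");u,v,P=cloud(mt,d)
s=(np.hypot(P[:,0]-427,P[:,1]-131)<30)&(P[:,2]>38)&(P[:,2]<60);Q=P[s];print(len(Q),Q.mean(0))
print(cv2.minAreaRect(Q[:,:2].astype(np.float32)))
```

```text
['MotionError', 'camera', 'camera_model', 'find_in', 'get_obs', 'mark_of', 'masks_of', 'sign_off', 'tcp_to_tips']
11.0
cam [ 242.03839588 -473.93466582  373.37599254] rel tool [  81.83724247    0.85267326 -131.10101507] 1.3
centre dir [-0.31051984 -0.09186906 -0.94616578] [ 135.91041846 -505.33323112   50.        ]
target rel [ 1.48848179e+01 -1.71998840e+01  1.55649057e-03]
65 [428.15891023 133.02463118  46.54234562]
((429.09783935546875, 132.83746337890625), (26.267770767211914, 17.137971878051758), 1.2233388423919678)
```

Emit:
servo_tool(moves=[0.4, -0.5, 0, 0.1, 1.2, -1.4, 0, 0.3, 2.05, -2.4, 0, 0.5, 2.9, -3.4, 0, 0.7, 3.75, -4.4, 0, 0.9, 4.6, -5.4, 0, 1.1, 5.5, -6.4, 0, 1.3, 6.35, -7.4, 0, 1.5, 7.2, -8.4, 0, 1.7, 8.1, -9.4, 0, 1.9, 8.95, -10.4, 0, 2.1, 9.8, -11.4, 0, 2.3, 10.7, -12.4, 0, 2.5, 11.55, -13.4, 0, 2.7, 12.4, -14.4, 0, 2.8, 13.3, -15.4, 0, 2.9, 14.2, -16.4, 0, 3.0, 14.7, -17.0, 0, 3.03, 14.88, -17.2, 0, 3.03, 14.88, -17.2, 0, 3.03])

```text
time: 3.02
position: [427.0, 29.6, 242.2]
eef_rot: [-0.016, 1.0, 0.024, -0.001]
wrist_force: [-0.5, -0.5, 0.7]
grip_width: 1.001
```

Run:
```python
from h import *
o=get_obs(); m=camera_model("wrist");p,d=camera("wrist")
print(o["time"],o["position"],o["eef_rot"])
cv2.imwrite("pics/wrist1.png",p[:,:,::-1])
u,v,P=cloud(m,d)
for z0,z1 in ((44,50.5),(49.5,54)):
    s=(np.hypot(P[:,0]-429,P[:,1]-132)<28)&(P[:,2]>z0)&(P[:,2]<z1);Q=P[s];print(len(Q),Q.mean(0),cv2.minAreaRect(Q[:,:2].astype(np.float32)))
s=(np.hypot(P[:,0]-429,P[:,1]-132)<50)
print(np.histogram(P[s][:,2],bins=np.arange(-6,60,3)))
```

```text
3.0167 [426.97917208  29.64301593 242.2054987 ] [-1.63472713e-02  9.99583574e-01  2.37587631e-02 -9.83013227e-04]
368 [431.37397411 134.08447714  45.75087869] ((431.0809326171875, 134.43850708007812), (26.238277435302734, 17.80167007446289), 6.49350643157959)
5 [428.4845991  133.8633014   49.62453129] ((431.1063232421875, 132.94728088378906), (5.8623762130737305, 14.100214958190918), 79.06190490722656)
(array([   2, 3401, 1268,   23,   23,   20,   20,   31,   18,   25,   22,
         23,   28,   29,   31,   27,  210,  180,   44,    0,    0]), array([-6, -3,  0,  3,  6,  9, 12, 15, 18, 21, 24, 27, 30, 33, 36, 39, 42,
       45, 48, 51, 54, 57]))
```

View pics/wrist1.png

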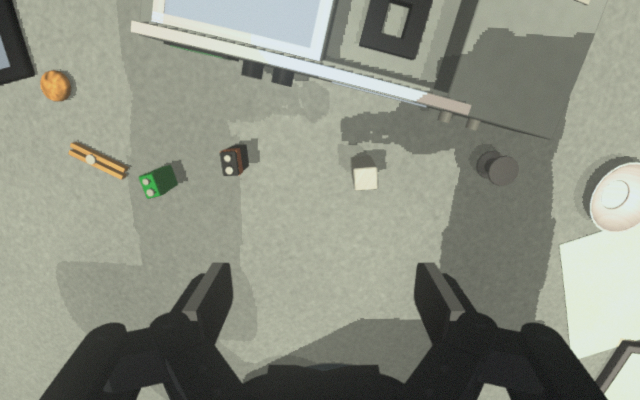

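Run:
```python
from h import *
m=camera_model("wrist");p,d=camera("wrist")
o=get_obs();print(o["position"],o["eef_rot"])
c=cv2.resize(p[125:215,120:260],None,fx=5,fy=5,interpolation=2);cv2.imwrite("pics/w1c.png",c[:,:,::-1])
```

```text
[426.67837999  29.6906221  242.25604404] [-1.64335089e-02  9.99581367e-01  2.37933620e-02 -9.52494673e-04]
```

View pics/w1c.png

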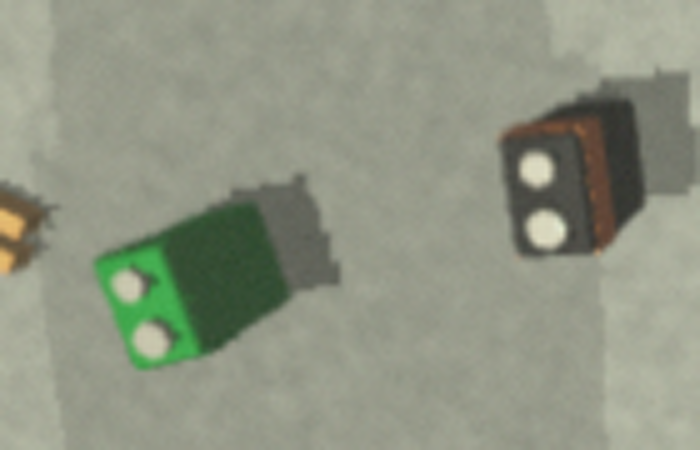

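Run:
```python
from h import *
m=camera_model("wrist")
f=lambda x,y:(120+x/5-.4,125+y/5-.4)
t=[plane(m,*f(*q),51.5) for q in ((537,168),(546,230))]
print(t, np.mean(t,0))
c=[plane(m,*f(*q),48.5) for q in ((500,136),(580,132),(596,253),(518,258))]
print(np.round(c,1),np.mean(c,0)); c=np.array(c)
for a,b in ((0,3),(1,2),(0,1),(3,2)):
    e=c[a]-c[b];print(np.hypot(*e[:2]),np.degrees(np.arctan2(e[1],e[0])))
e=t[0]-t[1];print(np.degrees(np.arctan2(e[1],e[0])))
w=[plane(m,u,v,35)for u,v in((372,0),(360,48),(419,58),(432,0))];print(np.round(w,1))
o=get_obs();print(rel(o,[429.5,133.5,200])/30)
```

```text
[array([437.43873259, 134.00737678,  51.5       ]), array([424.4447152 , 132.68998915,  51.5       ])] [430.9417239  133.34868297  51.5       ]
[[443.1 142.5  48.5]
 [444.7 125.7  48.5]
 [419.3 123.2  48.5]
 [417.3 140.   48.5]] [431.08572479 132.8244791   48.5       ]
25.958529645289705 5.579640366230641
25.610241299720084 5.570660220384069
16.882385963119795 95.63582144782035
16.882306631327737 96.81795268727245
5.789104038367673
[[591.4  -2.1  35. ]
 [549.    5.8  35. ]
 [543.2 -51.9  35. ]
 [594.7 -57.7  35. ]]
[ 0.26023229 -3.40371597  1.52104452]
```

Emit:
servo_tool(moves=[0.05, -0.6, 0.3, -0.1, 0.15, -1.6, 0.9, -0.3, 0.25, -2.6, 1.5, -0.4, 0.3, -3.2, 2, -0.5, 0.31, -3.4, 2.4, -0.5, 0.31, -3.43, 2.4, -0.5, 0.31, -3.43, 2.4, -0.5], hand=0)

```text
time: 3.7
position: [437.0, 86.7, 173.0]
eef_rot: [-0.033, 0.997, 0.076, -0.003]
wrist_force: [0.5, -0.2, -0.4]
grip_width: 0.498
```

```bash
cat > look.py <<'E'
from h import *
import sys
from scipy.spatial.transform import Rotation as Ro
def stat():
    o=get_obs(); w,x,y,z=o["eef_rot"];R=Ro.from_quat([x,y,z,w]).as_matrix()
    print("t",round(o["time"],2),"pos",o["position"].round(1),"yaw",round(np.degrees(np.arctan2(R[1,0],R[0,0])),2),"zax",R[:,2].round(3),"F",o["wrist_force"].round(1),"grip",round(o["grip_width"],3))
    return o
if __name__=="__main__":
    o=stat()
    if len(sys.argv)>1:
        for n in sys.argv[2:]:
            p,d=camera(n);cv2.imwrite(f"pics/{n}_{sys.argv[1]}.png",p[:,:,::-1])
E
python3 look.py 2 wrist; python3 -c "
from h import *
o=get_obs();print(rel(o,[431,133,27])/30)"
```

```text
t 3.7 pos [437.   86.7 173. ] yaw 8.76 zax [-0.012  0.065 -0.998] F [ 0.5 -0.2 -0.4] grip 0.498
[ 0.02754341 -1.23334862  4.97955237]
```

View pics/wrist_2.png

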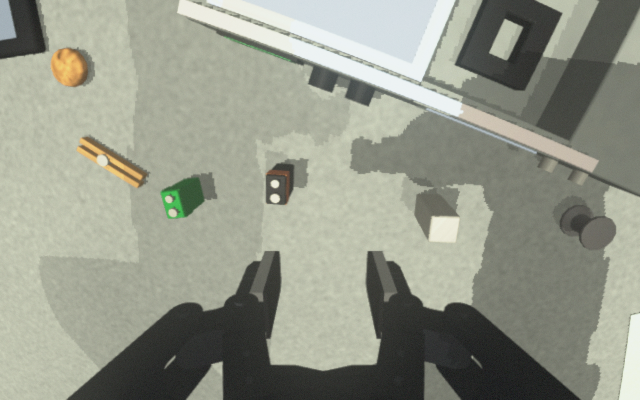

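```bash
python3 -c "
from h import *
o=get_obs();print(o['q'],o['joint_velocities'].round(3),o['effort'].round(1), np.degrees(np.arctan2(86.7,437)))"
```

```text
[ 0.15181679  0.14041779 -0.32176504  1.1095147   0.06601489  3.14061457] [-0.008 -0.014  0.024  0.014 -0.004 -0.   ] [  0.1 -43.5  32.1  -0.1   0.2   0. ] 11.221657142936522
```

Emit:
servo_tool(moves=[0, 0, 0, 0, 0, 0, 0, 0, 0, 0, 0, 0])

```text
time: 4.0
position: [438.3, 86.3, 174.6]
eef_rot: [-0.033, 0.997, 0.076, -0.002]
wrist_force: [0.1, -0.1, 0.1]
grip_width: 0.505
```

```bash
python3 look.py; python3 -c "
from h import *
o=get_obs();print(o['q'],o['joint_velocities'].round(3),rel(o,[431,133,27])/30)"
```

```text
t 4.0 pos [438.3  86.3 174.6] yaw 8.71 zax [-0.009  0.065 -0.998] F [ 0.1 -0.1  0.1] grip 0.505
[ 0.15101811  0.13945511 -0.32012251  1.10999164  0.06569889  3.14061229] [-0.001 -0.001 -0.001 -0.002  0.     0.   ] [-0.01062189 -1.24767093  5.01422725]
```

Emit:
servo_tool(moves=[0, 0, 0, -1, 0, 0, 0, -2.1, 0, 0, 0, -3.2, 0, 0, 0, -4.3, 0, 0, 0, -5.4, 0, 0, 0, -6.5, 0, 0, 0, -7.6, 0, 0, 0, -8.7, 0, 0, 0, -9.8, 0, 0, 0, -10.9, 0, 0, 0, -12, 0, 0, 0, -13.1, 0, 0, 0, -14.2, 0, 0, 0, -15.3, 0, 0, 0, -16.4, 0, 0, 0, -17.5, 0, 0, 0, -18.6, 0, 0, 0, -19.7, 0, 0, 0, -20.8, 0, 0, 0, -21.9])

```text
time: 5.67
position: [438.2, 86.3, 174.5]
eef_rot: [-0.015, 0.338, 0.94, 0.029]
wrist_force: [-0.6, 0.3, -0.6]
grip_width: 0.498
```

```bash
python3 look.py; python3 -c "
from h import *
o=get_obs();print(o['q'],rel(o,[431,133,27])/30)"
```

```text
t 5.67 pos [438.2  86.3 174.5] yaw 140.5 zax [-0.009  0.065 -0.998] F [-0.6  0.3 -0.6] grip 0.498
[ 0.15097961  0.13968773 -0.32032191  1.10996722  0.06560994  0.84156147] [0.93619668 0.82820595 5.0082776 ]
```

Emit:
servo_tool(moves=[0, 0, 0, -1.1, 0, 0, 0, -2.2, 0, 0, 0, -3.3, 0, 0, 0, -4.4, 0, 0, 0, -5.5, 0, 0, 0, -6.6, 0, 0, 0, -7.7, 0, 0, 0, -8.8, 0, 0, 0, -9.9, 0, 0, 0, -11, 0, 0, 0, -12.1, 0, 0, 0, -13.2, 0, 0, 0, -14.3, 0, 0, 0, -15.4, 0, 0, 0, -16.5, 0, 0, 0, -17.6, 0, 0, 0, -18.7, 0, 0, 0, -19.8, 0, 0, 0, -20.9, 0, 0, 0, -22])

```text
time: 7.33
position: [438.2, 86.3, 174.5]
eef_rot: [-0.02, 0.722, -0.692, -0.026]
wrist_force: [0.6, -0.0, 0.3]
grip_width: 0.5
```

```bash
python3 look.py; python3 -c "
from h import *
o=get_obs();print(o['q'])"
```

```text
t 7.33 pos [438.2  86.3 174.5] yaw -87.57 zax [-0.009  0.065 -0.998] F [ 0.6 -0.   0.3] grip 0.5
[ 0.1510229   0.13965327 -0.32028528  1.1099294   0.06569238 -1.46228709]
```

Emit:
servo_tool(moves=[0, 0, 0, -1.1, 0, 0, 0, -2.2, 0, 0, 0, -3.3, 0, 0, 0, -4.4, 0, 0, 0, -5.5, 0, 0, 0, -6.6, 0, 0, 0, -7.7, 0, 0, 0, -8.8, 0, 0, 0, -9.9, 0, 0, 0, -11, 0, 0, 0, -12.1, 0, 0, 0, -13.2, 0, 0, 0, -14.3, 0, 0, 0, -15.4, 0, 0, 0, -15.9])

```text
time: 8.58
position: [438.2, 86.3, 174.5]
eef_rot: [-0.033, 0.997, 0.069, -0.002]
wrist_force: [0.2, -0.0, -0.3]
grip_width: 0.501
```

Emit:
servo_tool(moves=[0, 0.5, 0, 0, 0, 1.1, 0, 0, 0, 1.7, 0, 0])

```text
time: 8.83
position: [442.4, 58.4, 170.8]
eef_rot: [-0.023, 0.999, 0.049, -0.002]
wrist_force: [-0.2, -0.8, -0.2]
grip_width: 0.5
```

```bash
python3 look.py; python3 -c "
from h import *
o=get_obs();print(o['q'])"
```

```text
t 8.83 pos [442.4  58.4 170.8] yaw 5.67 zax [-0.006  0.045 -0.999] F [-0.2 -0.8 -0.2] grip 0.5
[ 0.1010448   0.14326925 -0.3252012   1.10342358  0.04564816 -3.13958783]
```

Emit:
servo_tool(moves=[0, 0.6, -0.1, 0, 0, 1.2, -0.2, 0, 0, 1.8, -0.2, 0, 0, 2.4, -0.2, 0, 0, 2.8, -0.2, 0])

```text
time: 9.25
position: [448.0, 27.6, 172.9]
eef_rot: [-0.007, 1.0, 0.025, -0.001]
wrist_force: [-0.5, -1.0, 0.9]
grip_width: 0.5
```

```bash
python3 look.py; python3 -c "
from h import *
o=get_obs();print(o['q'])"
```

```text
t 9.25 pos [448.   27.6 172.9] yaw 2.92 zax [-0.003  0.014 -1.   ] F [-0.5 -1.   0.9] grip 0.5
[ 0.05212694  0.14694395 -0.31417699  1.11177414  0.01426571 -3.14048721]
```

Another nudge to remove the rest of the tilt.

Emit:
servo_tool(moves=[0, 0.6, 0, 0, 0, 1.1, 0, 0])

```text
time: 9.42
position: [448.9, 13.2, 172.3]
eef_rot: [0.0, 1.0, 0.014, -0.001]
wrist_force: [-0.6, -0.6, 0.1]
grip_width: 0.5
```

```bash
python3 look.py 3 wrist; python3 -c "
from h import *
o=get_obs();print(o['q'])"
```

```text
t 9.42 pos [448.9  13.2 172.3] yaw 1.65 zax [-0.003 -0.001 -1.   ] F [-0.6 -0.6  0.1] grip 0.5
[ 2.87610381e-02  1.48367990e-01 -3.14028850e-01  1.11105744e+00
 -1.54266509e-03 -3.14056127e+00]
```

View pics/wrist_3.png

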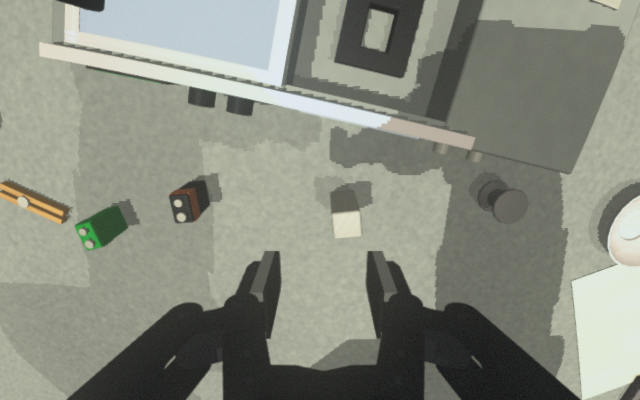

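Emit:
servo_tool(moves=[-0.05, -0.5, 0, 0, -0.15, -1.5, 0, 0, -0.25, -2.5, 0, 0, -0.4, -3.4, 0, -0.3, -0.48, -3.9, 0.6, -0.6, -0.48, -4.01, 1.2, -0.69, -0.48, -4.01, 1.6, -0.69, -0.48, -4.01, 1.7, -0.69, -0.48, -4.01, 1.7, -0.69])

```text
time: 10.22
position: [430.3, 133.4, 120.8]
eef_rot: [0.0, 0.999, 0.051, -0.002]
wrist_force: [0.2, 0.6, -0.6]
grip_width: 0.498
```

```bash
python3 look.py 4 wrist; python3 -c "
from h import *
o=get_obs();print(o['q'],rel(o,[431,133,32])/30)"
```

```text
t 10.22 pos [430.3 133.4 120.8] yaw 5.84 zax [-0.004 -0.001 -1.   ] F [ 0.2  0.6 -0.6] grip 0.498
[ 2.99863009e-01  1.92973119e-01 -4.00159978e-01  9.80463561e-01
  5.82557878e-04 -2.94330630e+00] [0.01122325 0.01379789 2.98485656]
```

View pics/wrist_4.png

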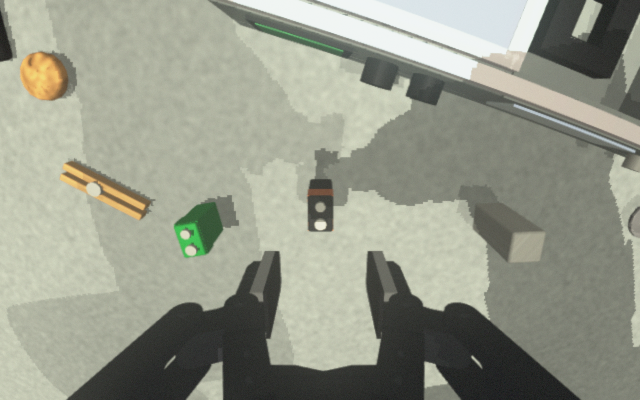

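```bash
python3 -c "
from h import *
m=camera_model('wrist')
for a in ((320.5,207.5),(320.5,225)): print(plane(m,*a,51.5).round(1))
for a in ((307.5,231.5),(333,231),(308.5,195.5),(332,195)): print(plane(m,*a,48.5).round(1))"
```

```text
[438.5 134.8  51.5]
[426.  133.6  51.5]
[418.9 141.9  48.5]
[421.1 124.4  48.5]
[445.  143.5  48.5]
[447.  128.   48.5]
```

Emit:
servo_tool(moves=[0.08, -0.02, 0.5, 0, 0.08, -0.02, 1.3, 0, 0.08, -0.02, 2.1, 0, 0.08, -0.02, 2.7, 0, 0.08, -0.02, 2.96, 0, 0.08, -0.02, 2.96, 0, 0.08, -0.02, 2.96, 0])

```text
time: 10.85
position: [433.6, 134.4, 33.4]
eef_rot: [-0.0, 0.999, 0.051, -0.001]
wrist_force: [0.5, 0.3, 0.8]
grip_width: 0.496
```

Emit:
servo_tool(moves=[0, 0, 0, 0, 0, 0, 0, 0, 0, 0, 0, 0, 0, 0, 0, 0, 0, 0, 0, 0, 0, 0, 0, 0], hand=1, force=30)

```text
time: 11.35
position: [434.0, 134.7, 33.7]
eef_rot: [-0.0, 0.999, 0.051, -0.0]
wrist_force: [-0.9, -0.6, 8.3]
grip_width: 0.197
```

```bash
python3 look.py 5 wrist scene
```

```text
t 11.35 pos [434.  134.7  33.7] yaw 5.83 zax [-0.     0.001 -1.   ] F [-0.9 -0.6  8.3] grip 0.197
```

View pics/wrist_5.png

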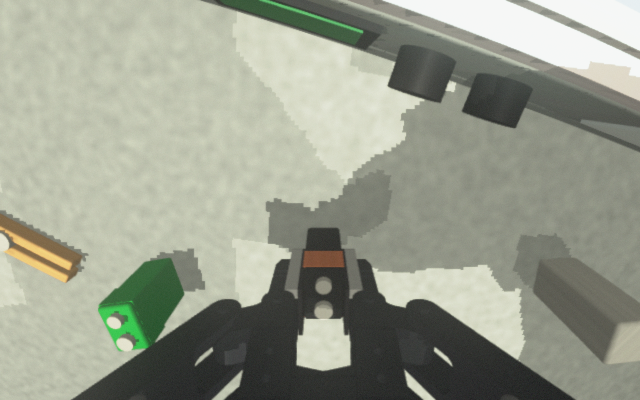

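Emit:
servo_tool(moves=[0, 0, -0.3, 0, 0, 0, -1.1, 0, 0, 0, -2.2, 0, 0, 0, -3.2, 0.4, 0.1, 0.3, -4.1, 1, 0.3, 1, -4.7, 1.6, 0.6, 2, -4.9, 2.2, 0.9, 3, -4.9, 2.5, 1.3, 4, -4.9, 2.57, 1.7, 4.9, -4.9, 2.57, 1.83, 5.33, -4.9, 2.57, 1.83, 5.33, -4.9, 2.57, 1.83, 5.33, -4.9, 2.57])

```text
time: 12.53
position: [503.8, -19.3, 179.7]
eef_rot: [-0.0, 0.996, -0.084, -0.002]
wrist_force: [-1.0, -0.2, -0.4]
grip_width: 0.197
```

```bash
python3 look.py 6 wrist; python3 -c "
from h import *
o=get_obs();print(o['q'])"
```

```text
t 12.53 pos [503.8 -19.3 179.7] yaw -9.68 zax [-0.003  0.    -1.   ] F [-1.  -0.2 -0.4] grip 0.197
[-3.71150466e-02  2.34323134e-01 -1.82757226e-01  1.15689435e+00
  3.22535312e-04 -3.01099723e+00]
```

View pics/wrist_6.png

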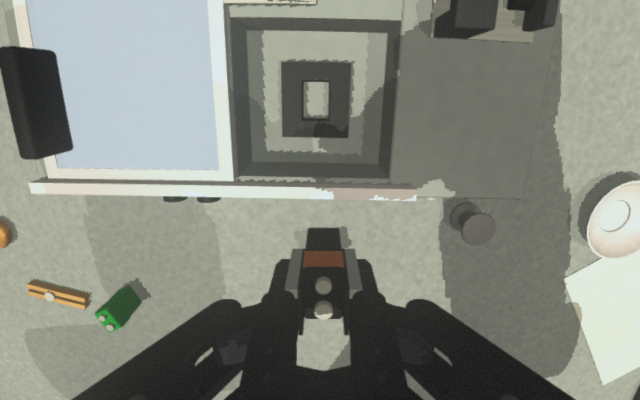

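Run:
```python
import cv2
p=cv2.imread("pics/wrist_6.png")
a=cv2.resize(p[50:145,265:365],None,fx=6,fy=6,interpolation=2); b=cv2.resize(p[220:335,275:375],None,fx=5,fy=5,interpolation=2)
cv2.imwrite("pics/w6a.png",a);cv2.imwrite("pics/w6b.png",b)
```

```text
(no output)
```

View pics/w6a.png

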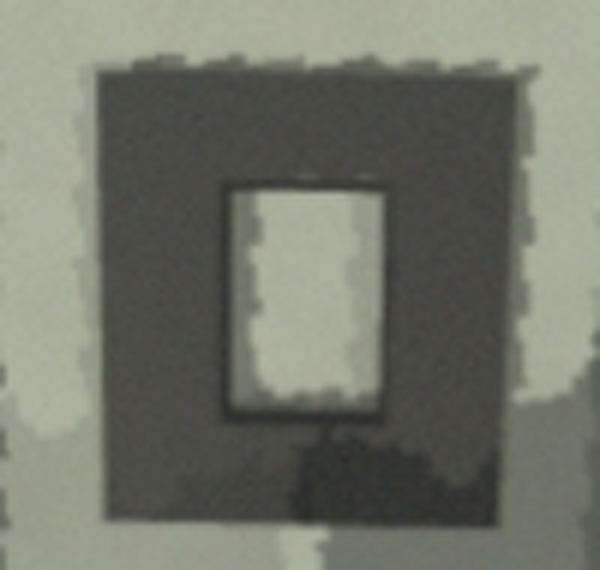

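View pics/w6b.png

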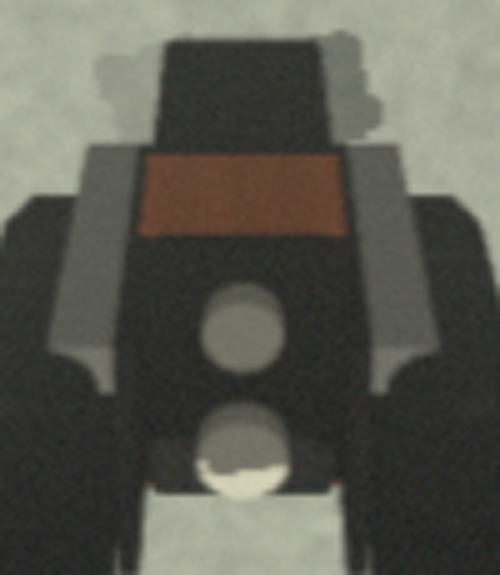

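Run:
```python
from h import *
o=get_obs();m=camera_model('wrist')
a=lambda x,y:(265+x/6-.4,50+y/6-.4); b=lambda x,y:(275+x/5-.4,220+y/5-.4)
T=lambda pts,z:np.array([rel(o,plane(m,*p,z)) for p in pts])
blk=T([a(97,72),a(518,76),a(500,525),a(105,520)],35); mo=T([a(222,183),a(391,181),a(385,418),a(224,418)],35)
print("block",blk.round(1),blk.mean(0).round(1));print("mouth",mo.round(1),mo.mean(0).round(1))
zb=o["position"][2]-33.7
te=T([b(243,333),b(244,463)],zb+51.5);print("term",te.round(1),te.mean(0))
fb=T([b(168,40),b(318,40)],zb);print("front bottom",fb.round(1))
bk=T([b(148,492),b(342,492)],zb+48.5);print("back top",bk.round(1))
```

```text
block [[104.2 -32.4 144.3]
 [103.7  23.3 144.3]
 [ 44.4  22.3 144.5]
 [ 45.  -33.4 144.5]] [ 74.3  -5.  144.4]
mouth [[ 90.2 -16.1 144.3]
 [ 90.4   6.6 144.3]
 [ 59.1   6.  144.4]
 [ 59.1 -16.4 144.4]] [ 74.7  -5.  144.4]
term [[  6.3   1.4 -17.8]
 [ -6.7   1.5 -17.8]] [ -0.17921257   1.49627099 -17.79937773]
front bottom [[ 9.8 -6.9 33.7]
 [ 9.8  9.8 33.7]]
back top [[-12.2  -6.9 -14.8]
 [-12.1  10.2 -14.8]]
```

Run:
```python
from h import *
o=get_obs();m=camera_model('wrist');p,d=camera('wrist')
for r in range(224,325,4):
    print(r,[ (round(float(d[r,c]),1), rel(o,(ray(m,c,r)[0]+ray(m,c,r)[1]*d[r,c])).round(1).tolist()) for c in (323,)])
for c in (300,310,338):
  print(c,[rel(o,(ray(m,c,240)[0]+ray(m,c,240)[1]*d[240,c])).round(1).tolist()])
```

```text
224 [(337.8, [-50.8, 1.3, 180.4])]
228 [(176.5, [10.7, 1.3, 31.0])]
232 [(172.6, [10.3, 1.3, 26.7])]
236 [(167.6, [10.4, 1.3, 21.4])]
240 [(163.6, [10.2, 1.3, 17.1])]
244 [(159.0, [10.4, 1.3, 12.3])]
248 [(156.3, [9.8, 1.3, 9.3])]
252 [(150.5, [10.7, 1.3, 3.5])]
256 [(148.2, [10.0, 1.3, 0.9])]
260 [(144.3, [10.2, 1.4, -3.2])]
264 [(142.1, [9.6, 1.4, -5.7])]
268 [(137.9, [10.2, 1.4, -10.0])]
272 [(136.7, [9.2, 1.4, -11.6])]
276 [(137.8, [7.0, 1.4, -11.2])]
280 [(135.5, [6.7, 1.4, -13.8])]
284 [(135.8, [4.9, 1.4, -14.1])]
288 [(135.9, [3.2, 1.4, -14.5])]
292 [(135.1, [2.1, 1.4, -15.7])]
296 [(139.8, [-2.4, 1.4, -12.3])]
300 [(141.6, [-5.2, 1.4, -11.4])]
304 [(139.6, [-5.6, 1.4, -13.6])]
308 [(139.8, [-7.4, 1.4, -14.0])]
312 [(140.5, [-9.5, 1.4, -14.0])]
316 [(141.5, [-11.9, 1.4, -13.7])]
320 [(376.8, [-173.2, 1.4, 179.9])]
324 [(379.9, [-179.9, 1.4, 180.9])]
300 [[-69.1, -23.2, 180.0]]
310 [[10.6, -5.2, 16.3]]
338 [[10.6, 8.9, 16.4]]
```

Emit:
servo_tool(moves=[0.5, -0.05, 0, 0, 1.4, -0.1, 0, 0, 2.2, -0.2, 0, 0.1, 2.5, -0.21, 0.4, 0.1, 2.52, -0.21, 1.2, 0.1, 2.52, -0.21, 2.1, 0.1, 2.52, -0.21, 2.9, 0.1, 2.52, -0.21, 3.4, 0.1, 2.52, -0.21, 3.52, 0.1, 2.52, -0.21, 3.52, 0.1, 2.52, -0.21, 3.52, 0.1])

```text
time: 13.55
position: [579.5, -24.8, 74.3]
eef_rot: [0.0, 0.996, -0.088, -0.001]
wrist_force: [-0.4, -0.1, -0.7]
grip_width: 0.199
```

```bash
python3 look.py 7 wrist scene
python3 - <<'E'
import cv2
p=cv2.imread("pics/wrist_7.png")
cv2.imwrite("pics/w7a.png",cv2.resize(p[170:330,220:420],None,fx=4,fy=3.7,interpolation=2))
p=cv2.imread("pics/scene_7.png")
cv2.imwrite("pics/s7a.png",cv2.resize(p[110:270,230:400],None,fx=4,fy=3.7,interpolation=2))
E
```

```text
t 13.55 pos [579.5 -24.8  74.3] yaw -10.13 zax [-0.002  0.    -1.   ] F [-0.4 -0.1 -0.7] grip 0.199
```

View pics/w7a.png

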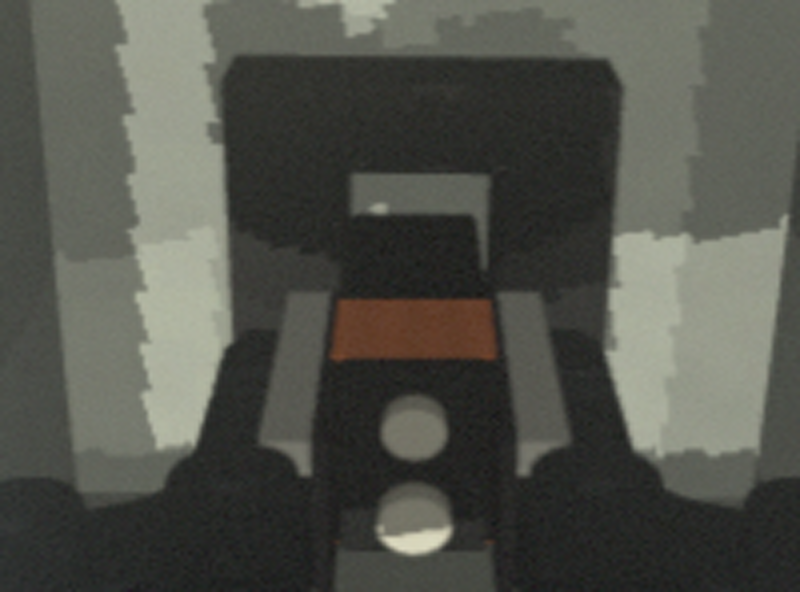

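View pics/s7a.png

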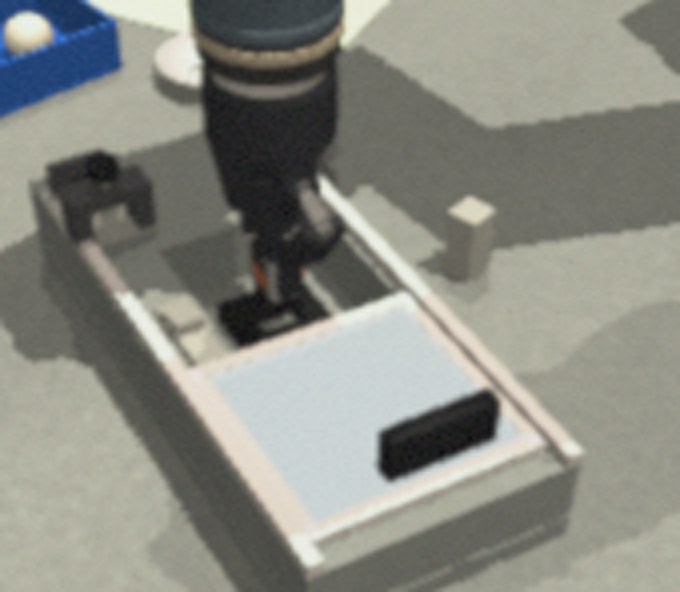

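Run:
```python
from h import *
o=get_obs();m=camera_model('wrist');p,d=camera('wrist')
a=lambda x,y:(220+x/4-.4,170+y/3.7-.4)
T=lambda pts,z:np.array([rel(o,plane(m,*a(*p),z)).round(1) for p in pts])
print("mouth",T([(350,173),(491,173)],35)); print("block far",T([(235,57),(612,60),(225,85),(621,88)],35))
print("bat front bottom",T([(348,213),(476,213)],o["position"][2]-33.7))
print("term",T([(414,430),(414,522)],o["position"][2]-33.7+51.5))
for r in range(219,250,4): 
  c=323; print(r,rel(o,(ray(m,c,r)[0]+ray(m,c,r)[1]*d[r,c])).round(1))
cv2.imwrite("pics/w7b.png",cv2.resize(p[205:255,295:355,::-1],None,fx=10,fy=10,interpolation=2))
```

```text
mouth [[13.9 -7.7 40. ]
 [13.9 12.3 40. ]]
block far [[ 32.5 -23.3  40. ]
 [ 32.1  28.7  40. ]
 [ 28.1 -24.9  40. ]
 [ 27.7  30.1  40. ]]
bat front bottom [[10.  -7.8 33.7]
 [10.  10.  33.7]]
term [[  6.5   1.4 -17.8]
 [ -5.9   1.4 -17.8]]
219 [ 6.1  1.3 55.2]
223 [ 2.8  1.3 56.6]
227 [ 0.2  1.3 56.4]
231 [10.4  1.3 27.8]
235 [10.   1.3 23.6]
239 [10.4  1.3 17.9]
243 [10.5  1.3 13.2]
247 [10.1  1.3  9.6]
```

View pics/w7b.png

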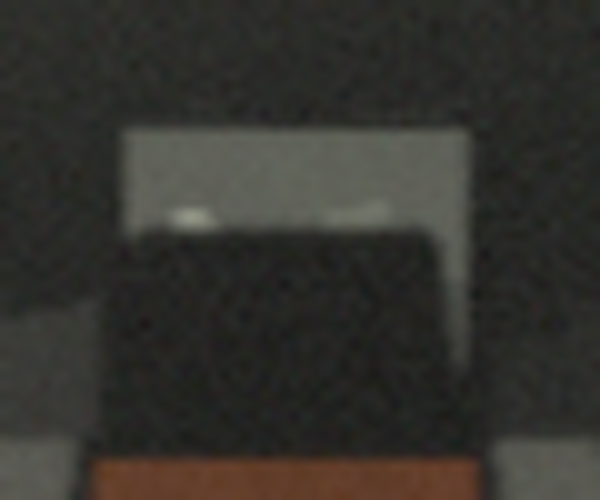

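Emit:
servo_tool(moves=[0.025, 0.035, 0, 0, 0.025, 0.035, 0.1, 0, 0.025, 0.035, 0.2, 0, 0.025, 0.035, 0.3, 0, 0.025, 0.035, 0.36, 0, 0.025, 0.035, 0.36, 0])

```text
time: 14.2
position: [579.7, -26.7, 62.2]
eef_rot: [0.0, 0.996, -0.089, -0.002]
wrist_force: [0.3, -1.0, -0.5]
grip_width: 0.197
```

```bash
python3 look.py 8 wrist
python3 - <<'E'
import cv2
p=cv2.imread("pics/wrist_8.png")
cv2.imwrite("pics/w8b.png",cv2.resize(p[180:340,260:390],None,fx=5,fy=3.7,interpolation=2))
E
```

```text
t 14.2 pos [579.7 -26.7  62.2] yaw -10.19 zax [-0.003  0.    -1.   ] F [ 0.3 -1.  -0.5] grip 0.197
```

View pics/w8b.png

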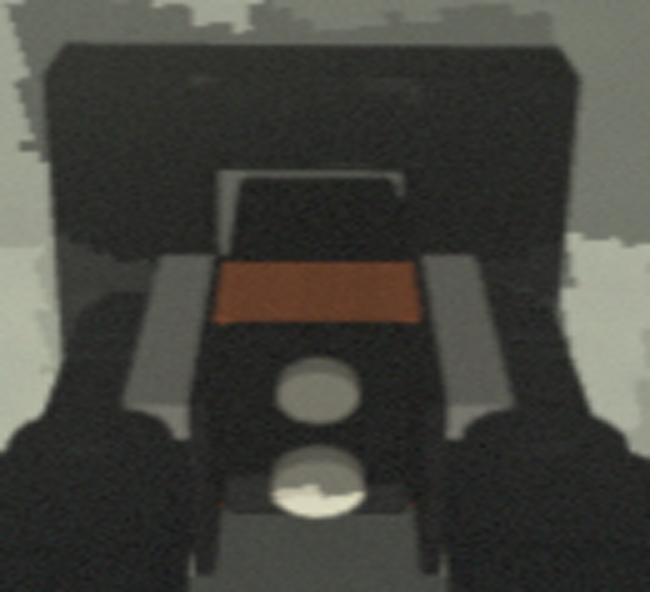

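Emit:
servo_tool(moves=[0, -0.015, 0, 0, 0, -0.015, 0.1, 0, 0, -0.015, 0.18, 0, 0, -0.015, 0.25, 0, 0, -0.015, 0.28, 0, 0, -0.015, 0.28, 0])

```text
time: 14.75
position: [580.0, -26.2, 54.1]
eef_rot: [0.0, 0.996, -0.089, -0.001]
wrist_force: [0.9, -0.2, -0.2]
grip_width: 0.201
```

```bash
python3 look.py 9 wrist
python3 - <<'E'
import cv2
p=cv2.imread("pics/wrist_9.png")
cv2.imwrite("pics/w9b.png",cv2.resize(p[180:340,260:390],None,fx=5,fy=3.7,interpolation=2))
E
```

```text
t 14.75 pos [580.  -26.2  54.1] yaw -10.19 zax [-0.003  0.    -1.   ] F [ 0.9 -0.2 -0.2] grip 0.201
```

View pics/w9b.png

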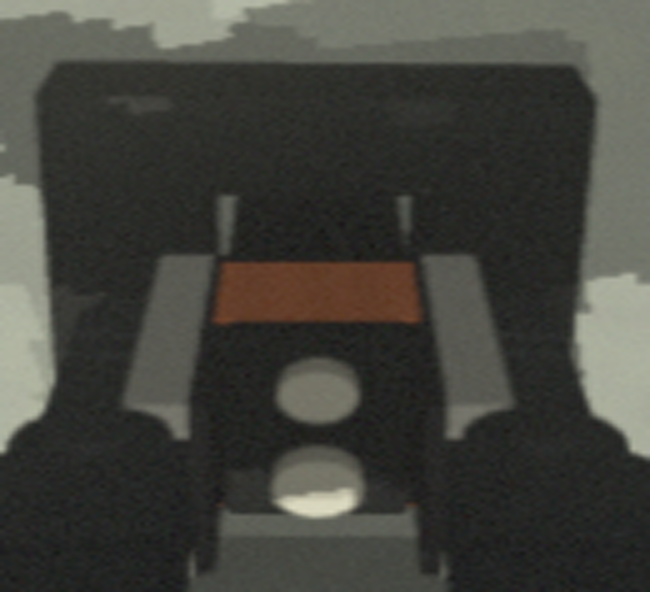

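Emit:
servo_tool(moves=[0, 0, 0.02, 0, 0, 0, 0.02, 0])

```text
time: 14.97
position: [580.2, -26.2, 53.9]
eef_rot: [0.0, 0.996, -0.089, -0.001]
wrist_force: [-0.0, -0.4, -0.3]
grip_width: 0.198
```

Emit:
servo_tool(moves=[0, 0, 0, 0, 0, 0, 0, 0, 0, 0, 0, 0, 0, 0, 0, 0, 0, 0, 0, 0], hand=0)

```text
time: 15.38
position: [580.2, -26.2, 53.9]
eef_rot: [0.0, 0.996, -0.089, -0.001]
wrist_force: [-1.0, 0.8, 0.1]
grip_width: 0.501
```

Emit:
servo_tool(moves=[0, 0, -0.3, 0, 0, 0, -1.2, 0, 0, 0, -2.2, 0, 0, 0, -3.2, 0, 0, 0, -4, 0, 0, 0, -4.3, 0, 0, 0, -4.3, 0])

```text
time: 15.97
position: [581.8, -26.3, 185.9]
eef_rot: [0.0, 0.996, -0.089, 0.001]
wrist_force: [1.1, 0.2, 0.3]
grip_width: 0.506
```

```bash
python3 look.py 10 wrist top scene
python3 - <<'E'
from h import *
m=camera_model("wrist");o=get_obs();p,d=camera("wrist")
r=masks_of("wrist","battery"); print([(x["score"],x["extent"]) for x in r])
u,v,P=cloud(m,d)
s=(np.hypot(P[:,0]-579,P[:,1]+26)<14)&(P[:,2]>40);Q=P[s];print(len(Q),Q.mean(0),np.percentile(Q[:,2],[5,50,95]))
t=[(round(x["score"],2),x["extent"]) for x in find_in("wrist","guard_handle")];print(t)
E
```

```text
t 15.97 pos [581.8 -26.3 185.9] yaw -10.19 zax [ 0.002 -0.    -1.   ] F [1.1 0.2 0.3] grip 0.506
[(0.96, [311.5, 170.0, 25.2, 48.7])]
2849 [587.39608221 -27.78088208 199.6550599 ] [ 63.28875149 247.61526981 254.16494058]
[(0.56, [35.4, 80.5, 287.9, 188.0])]
```

View pics/wrist_10.png

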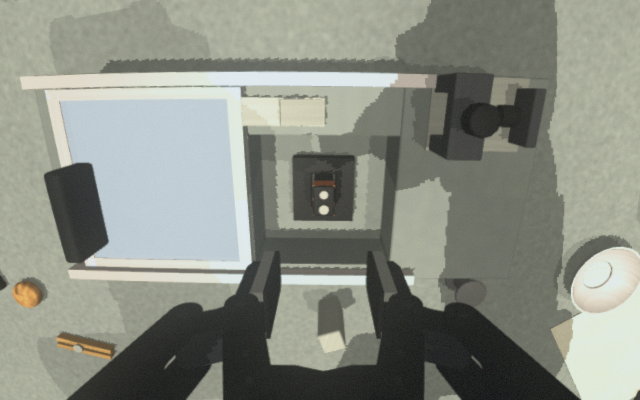

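Run:
```python
from h import *
o=get_obs()
for n in ("wrist","top"):
    m=camera_model(n);p,d=camera(n);u,v,P=cloud(m,d)
    s=(np.hypot(P[:,0]-579,P[:,1]+27)<14)&(P[:,2]>45)&(P[:,2]<90);Q=P[s];print(n,"bat",len(Q),Q.mean(0).round(1),np.percentile(Q[:,2],[5,50,95]))
    s=(np.abs(P[:,0]-606)<60)&(np.abs(P[:,1]-150)<40)&(P[:,2]>109)&(P[:,2]<120);Q=P[s];print("fin",len(Q),Q.mean(0).round(1),np.percentile(Q[:,2],[5,50,95]),cv2.minAreaRect(Q[:,:2].astype(np.float32)))
    s=(np.abs(P[:,0]-606)<60)&(np.abs(P[:,1]-150)<40)&(P[:,2]>86)&(P[:,2]<120);Q=P[s];print(cv2.minAreaRect(Q[:,:2].astype(np.float32)))
    r=[ (x["score"],x["centre"]) for x in mark_of(n,"guard_handle")];print(r,[plane(m,*x[1],115).round(1) for x in r])
print(get_obs()["time"])
```

```text
wrist bat 749 [580.4 -27.9  64. ] [51.86057235 64.99693502 68.36094395]
fin 2059 [614.1 152.5 113.6] [109.93523376 114.07069702 115.40239677] ((612.2405395507812, 154.52581787109375), (15.447906494140625, 69.57353210449219), 78.8398666381836)
((612.1585693359375, 154.4929962158203), (15.516977310180664, 69.76062774658203), 78.92388153076172)
[(0.72, [71.5, 208.4])] [array([617.8, 139.1, 115. ])]<stdin>:5: RuntimeWarning: Mean of empty slice.
  ret = um.true_divide(
Traceback (most recent call last):
IndexError: index -1 is out of bounds for axis 0 with size 0
```

Battery seated: its top reads 68.4 mm against 68.5 expected. Next I go above the fin.

Emit:
servo_tool(moves=[0, -0.5, 0, 0, -0.02, -1.6, 0, 0.05, -0.04, -2.8, 0, 0.05, -0.05, -4, 0, 0.05, -0.06, -5.1, 0, 0.05, -0.07, -5.9, 0.3, 0.05, -0.07, -6.09, 0.8, 0.05, -0.07, -6.09, 1, 0.05, -0.07, -6.09, 1, 0.05, -0.07, -6.09, 1, 0.05])

```text
time: 17.25
position: [610.2, 153.2, 152.5]
eef_rot: [0.0, 0.996, -0.092, -0.002]
wrist_force: [0.1, -0.4, 0.4]
grip_width: 0.5
```

```bash
python3 look.py 11 wrist
```

```text
t 17.25 pos [610.2 153.2 152.5] yaw -10.52 zax [-0.004 -0.001 -1.   ] F [ 0.1 -0.4  0.4] grip 0.5
```

View pics/wrist_11.png

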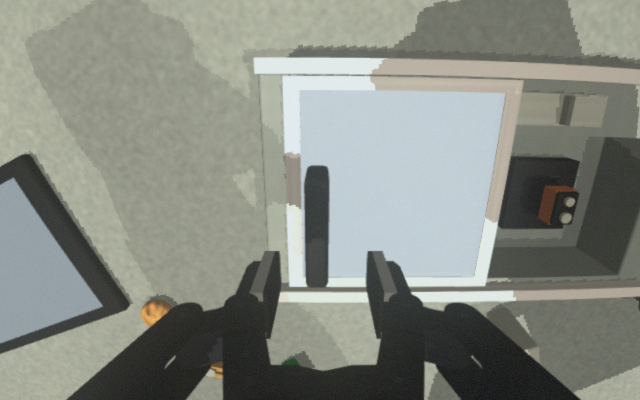

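Run:
```python
from h import *
o=get_obs();m=camera_model('wrist')
for p in ((305,168),(329,168),(305.5,286),(327.5,286)): print(rel(o,plane(m,*p,115)).round(1))
print(rel(o,plane(m,317,226,115)).round(1), rel(o,[0,0,97])[2])
for p in ((262,74),(631,80),(290,291),(480,296)):print(plane(m,*p,82).round(1))
```

```text
[42.6 -8.3 38.1]
[42.6  4.5 38.1]
[-31.2  -9.3  38.2]
[-31.2   4.1  38.2]
[ 8.8 -2.1 38.1] 57.73755830364288
[706.9 170.4  82. ]
[666.3 -55.4  82. ]
[557.9 186.2  82. ]
[526.3  46.9  82. ]
```

Emit:
servo_tool(moves=[0.1, -0.05, 0.2, 0, 0.17, -0.07, 0.8, 0, 0.17, -0.07, 1.4, 0, 0.17, -0.07, 1.8, 0, 0.17, -0.07, 1.85, 0, 0.17, -0.07, 1.85, 0])

```text
time: 17.8
position: [615.8, 154.4, 97.0]
eef_rot: [0.0, 0.996, -0.092, -0.002]
wrist_force: [0.4, -0.3, 0.1]
grip_width: 0.501
```

Emit:
servo_tool(moves=[0, 0, 0, 0, 0, 0, 0, 0, 0, 0, 0, 0, 0, 0, 0, 0, 0, 0, 0, 0, 0, 0, 0, 0], hand=1, force=40)

```text
time: 18.3
position: [616.7, 155.2, 98.6]
eef_rot: [-0.0, 0.996, -0.092, -0.0]
wrist_force: [-1.2, -0.4, 6.7]
grip_width: 0.158
```

```bash
python3 look.py 12 wrist
```

```text
t 18.3 pos [616.7 155.2  98.6] yaw -10.51 zax [-0.  0. -1.] F [-1.2 -0.4  6.7] grip 0.158
```

View pics/wrist_12.png

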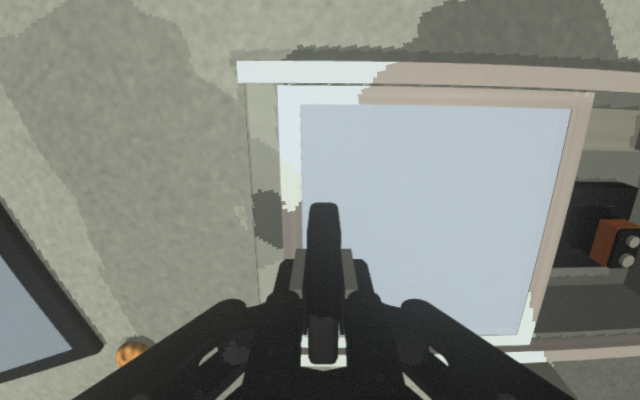

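Emit:
servo_tool(moves=[0, 0.1, 0, 0, 0, 0.3, 0, 0, 0, 0.6, 0, 0, 0, 0.95, 0, 0, 0, 1.3, 0, 0, 0, 1.65, 0, 0, 0, 1.95, 0, 0, 0, 2.1, 0, 0, 0, 2.17, 0, 0, 0, 2.17, 0, 0])

```text
time: 19.18
position: [604.4, 90.7, 98.6]
eef_rot: [-0.0, 0.996, -0.092, -0.0]
wrist_force: [-2.4, -2.0, 6.9]
grip_width: 0.157
```

```bash
python3 look.py
```

```text
t 19.18 pos [604.4  90.7  98.6] yaw -10.52 zax [-0.001  0.    -1.   ] F [-2.4 -2.   6.9] grip 0.157
```

Emit:
servo_tool(moves=[0, 0.06, 0, 0, 0, 0.12, 0, 0, 0, 0.2, 0, 0, 0, 0.27, 0, 0, 0, 0.33, 0, 0, 0, 0.4, 0, 0, 0, 0.47, 0, 0])

```text
time: 19.77
position: [601.9, 77.7, 98.6]
eef_rot: [-0.0, 0.996, -0.091, -0.0]
wrist_force: [-1.9, 2.0, 7.9]
grip_width: 0.155
```

Emit:
servo_tool(moves=[0, 0.07, 0, 0, 0, 0.14, 0, 0, 0, 0.21, 0, 0, 0, 0.28, 0, 0, 0, 0.35, 0, 0])

```text
time: 20.18
position: [599.9, 67.4, 98.6]
eef_rot: [-0.0, 0.996, -0.091, -0.0]
wrist_force: [-1.8, 2.0, 6.4]
grip_width: 0.157
```

Emit:
servo_tool(moves=[0, 0.07, 0, 0, 0, 0.14, 0, 0, 0, 0.21, 0, 0, 0, 0.28, 0, 0, 0, 0.35, 0, 0])

```text
time: 20.6
position: [598.2, 58.4, 98.6]
eef_rot: [-0.002, 0.996, -0.091, -0.0]
wrist_force: [-0.4, 9.7, 6.1]
grip_width: 0.155
```

Emit:
servo_tool(moves=[0, 0.06, 0, 0, 0, 0.12, 0, 0, 0, 0.18, 0, 0, 0, 0.24, 0, 0, 0, 0.3, 0, 0])

```text
time: 21.02
position: [596.6, 49.8, 98.5]
eef_rot: [-0.002, 0.996, -0.091, -0.0]
wrist_force: [-1.3, 10.3, 6.3]
grip_width: 0.154
```

Emit:
servo_tool(moves=[0, 0.04, 0, 0, 0, 0.08, 0, 0, 0, 0.12, 0, 0, 0, 0.16, 0, 0, 0, 0.2, 0, 0])

```text
time: 21.43
position: [595.5, 43.9, 98.6]
eef_rot: [-0.002, 0.996, -0.091, -0.0]
wrist_force: [-0.7, 9.7, 6.4]
grip_width: 0.156
```

Emit:
servo_tool(moves=[0, 0.04, 0, 0, 0, 0.08, 0, 0, 0, 0.12, 0, 0])

```text
time: 21.68
position: [594.8, 40.5, 98.5]
eef_rot: [-0.002, 0.996, -0.091, -0.0]
wrist_force: [-1.9, 11.6, 5.7]
grip_width: 0.152
```

Emit:
servo_tool(moves=[0, 0.04, 0, 0, 0, 0.08, 0, 0, 0, 0.12, 0, 0])

```text
time: 21.93
position: [594.0, 36.1, 98.5]
eef_rot: [-0.001, 0.996, -0.091, -0.001]
wrist_force: [-2.6, 1.3, 7.7]
grip_width: 0.155
```

Emit:
servo_tool(moves=[0, 0.03, 0, 0, 0, 0.06, 0, 0, 0, 0.06, 0, 0])

```text
time: 22.18
position: [593.3, 32.8, 98.6]
eef_rot: [0.0, 0.996, -0.092, -0.001]
wrist_force: [-3.3, -1.6, 8.4]
grip_width: 0.157
```

Emit:
servo_tool(moves=[0, 0.03, 0, 0, 0, 0.06, 0, 0, 0, 0.06, 0, 0])

```text
time: 22.43
position: [593.1, 31.5, 98.6]
eef_rot: [-0.0, 0.996, -0.091, -0.001]
wrist_force: [-4.1, 0.8, 7.6]
grip_width: 0.153
```

Emit:
servo_tool(moves=[0, 0.03, 0, 0, 0, 0.05, 0, 0, 0, 0.05, 0, 0])

```text
time: 22.68
position: [592.9, 30.5, 98.6]
eef_rot: [-0.001, 0.996, -0.091, -0.001]
wrist_force: [-4.0, 2.9, 7.8]
grip_width: 0.159
```

```bash
python3 look.py 13 scene top
python3 - <<'E'
import cv2
p=cv2.imread("pics/scene_13.png");cv2.imwrite("pics/s13.png",cv2.resize(p[120:230,225:365],None,fx=5,fy=5,interpolation=2))
E
```

```text
t 22.68 pos [592.9  30.5  98.6] yaw -10.47 zax [-0.001  0.002 -1.   ] F [-4.   2.9  7.8] grip 0.159
```

View pics/s13.png

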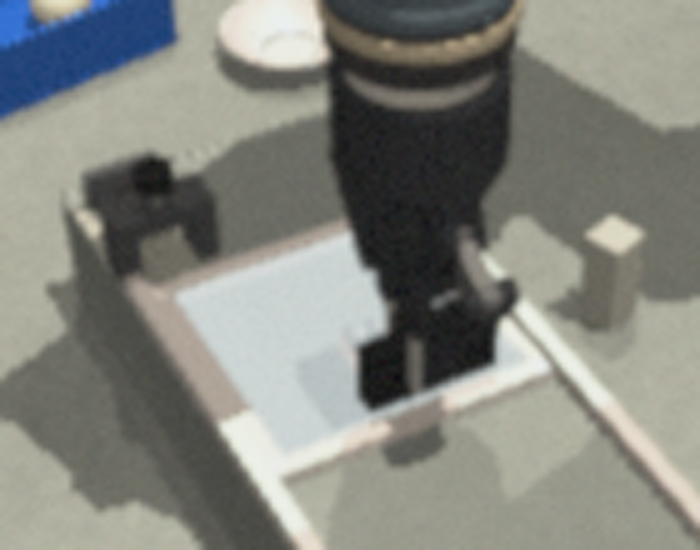

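Emit:
servo_tool(moves=[0, 0.03, 0, 0, 0, 0.04, 0, 0, 0, 0.04, 0, 0])

```text
time: 23.03
position: [592.8, 30.1, 98.6]
eef_rot: [-0.001, 0.996, -0.091, -0.001]
wrist_force: [-1.6, 7.6, 7.4]
grip_width: 0.157
```

Emit:
servo_tool(moves=[0, 0.03, 0, 0, 0, 0.04, 0, 0, 0, 0.04, 0, 0])

```text
time: 23.28
position: [592.7, 29.6, 98.6]
eef_rot: [-0.002, 0.996, -0.091, -0.001]
wrist_force: [-2.3, 12.0, 6.9]
grip_width: 0.154
```

Emit:
servo_tool(moves=[0, 0.02, 0, 0, 0, 0.04, 0, 0, 0, 0.04, 0, 0, 0, 0.04, 0, 0, 0, 0.04, 0, 0, 0, 0.04, 0, 0])

```text
time: 23.78
position: [592.6, 29.1, 98.6]
eef_rot: [-0.003, 0.996, -0.09, -0.0]
wrist_force: [-0.7, 14.4, 5.5]
grip_width: 0.156
```

```bash
python3 look.py
```

```text
t 23.78 pos [592.6  29.1  98.6] yaw -10.37 zax [-0.001  0.005 -1.   ] F [-0.7 14.4  5.5] grip 0.156
```

Emit:
servo_tool(moves=[0, 0.02, 0, 0, 0, 0.02, 0, 0, 0, 0.02, 0, 0, 0, 0.02, 0, 0, 0, 0.02, 0, 0, 0, 0.02, 0, 0])

```text
time: 24.28
position: [592.6, 28.9, 98.6]
eef_rot: [-0.003, 0.996, -0.09, -0.0]
wrist_force: [-1.0, 17.1, 6.3]
grip_width: 0.156
```

Emit:
servo_tool(moves=[0, -0.04, 0, 0, 0, -0.08, 0, 0, 0, -0.12, 0, 0, 0, -0.15, 0, 0, 0, -0.15, 0, 0])

```text
time: 24.7
position: [593.0, 30.8, 98.6]
eef_rot: [-0.0, 0.996, -0.091, -0.001]
wrist_force: [-3.0, 2.1, 7.5]
grip_width: 0.154
```

Emit:
servo_tool(moves=[0, -0.04, 0, 0, 0, -0.08, 0, 0, 0, -0.12, 0, 0, 0, -0.12, 0, 0])

```text
time: 25.03
position: [593.4, 33.1, 98.6]
eef_rot: [0.001, 0.996, -0.092, -0.001]
wrist_force: [-4.2, -3.6, 9.0]
grip_width: 0.158
```

```bash
python3 look.py
```

```text
t 25.03 pos [593.4  33.1  98.6] yaw -10.52 zax [-0.002 -0.001 -1.   ] F [-4.2 -3.6  9. ] grip 0.158
```

Emit:
servo_tool(moves=[0, -0.03, 0, 0, 0, -0.05, 0, 0, 0, -0.05, 0, 0])

```text
time: 25.28
position: [593.4, 33.4, 98.6]
eef_rot: [0.002, 0.996, -0.092, -0.001]
wrist_force: [-3.6, -8.5, 8.8]
grip_width: 0.155
```

The latch holds: only 0.3 mm of travel for about 5 N more pull. I'll unload, release and rise.

Emit:
servo_tool(moves=[0, 0.05, 0, 0, 0, 0.08, 0, 0, 0, 0.08, 0, 0])

```text
time: 25.53
position: [593.3, 32.6, 98.6]
eef_rot: [-0.0, 0.996, -0.092, -0.001]
wrist_force: [-4.5, -0.8, 8.5]
grip_width: 0.152
```

Emit:
servo_tool(moves=[0, 0, 0, 0, 0, 0, 0, 0, 0, 0, 0, 0, 0, 0, 0, 0, 0, 0, 0, 0], hand=0)

```text
time: 25.95
position: [593.2, 32.8, 97.3]
eef_rot: [0.0, 0.996, -0.091, -0.001]
wrist_force: [-0.1, 0.7, -0.8]
grip_width: 0.499
```

Emit:
servo_tool(moves=[0, 0, -0.3, 0, 0, 0, -1, 0, 0, 0, -2, 0, 0, 0, -3, 0, 0, 0, -3.8, 0, -1, 0, -4, 0, -2, 0, -4, 0, -2.5, 0, -4, 0, -2.5, 0, -4, 0])

```text
time: 26.7
position: [517.1, 46.7, 218.9]
eef_rot: [0.0, 0.996, -0.091, -0.001]
wrist_force: [0.1, 0.8, 0.4]
grip_width: 0.501
```

```bash
python3 look.py 14 wrist scene top
python3 - <<'E'
import cv2
p=cv2.imread("pics/scene_14.png");cv2.imwrite("pics/s14.png",cv2.resize(p[120:240,225:385],None,fx=5,fy=5,interpolation=2))
E
```

```text
t 26.7 pos [517.1  46.7 218.9] yaw -10.45 zax [-0.003  0.    -1.   ] F [0.1 0.8 0.4] grip 0.501
```

View pics/wrist_14.png

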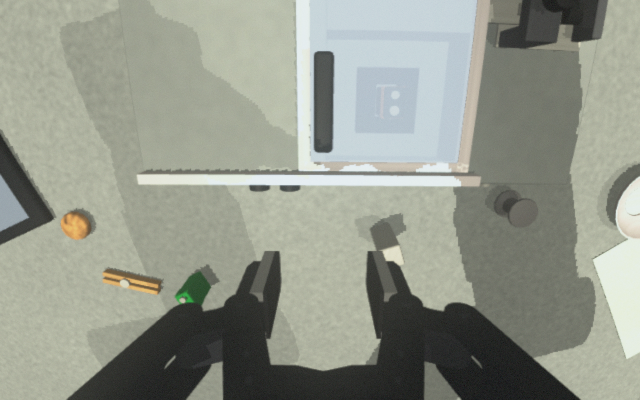

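View pics/s14.png

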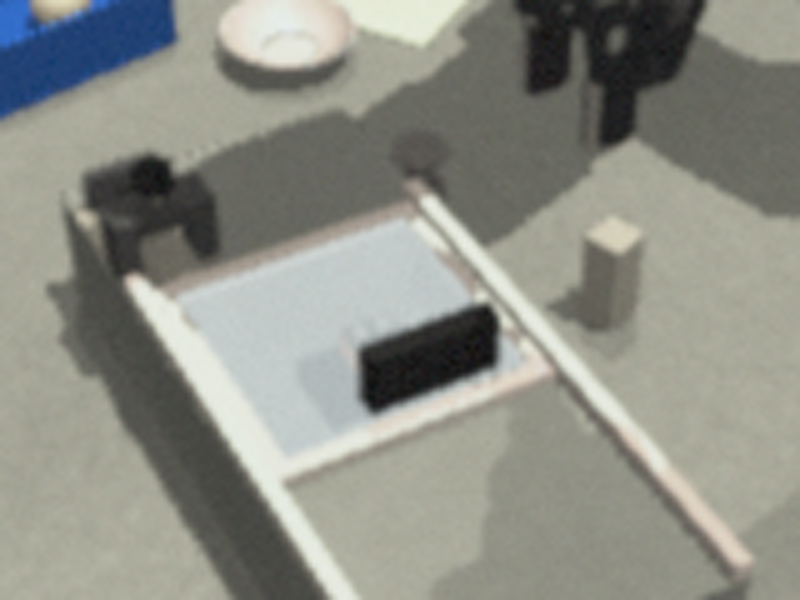

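```bash
python3 -c "
from rig import *
print(sign_off())"
```

```text
the job is handed in; nothing more can be done
None
```

The job is handed in at about 27 s on the robot's clock. The battery is in the well, and the guard is shut, latched and seated. The robot is clear of everything.

**Battery:** I picked the black one with the coppery band, not the green look-alike. It went into the well terminals up without touching the sides. Its top then measured 68.4 mm against 68.5 mm expected.

**Guard:** I pinched the fin and slid it shut. The push reached about 10–12 N on the wedge, then dropped as it passed the crest. I leaned on the buffer at about 14 N and then 17 N for about 1 s in all, which is under the ramming limit.

**Latch check:** Pulling back, the guard stopped hard: about 5 N more pull moved it only 0.3 mm. In the last scene picture the latch knob sits where it did at the start. The guard is shut with the battery under it, and the bystanders in view look undisturbed.

**What went wrong or disagreed:**
- **Wrist joint limit:** Early on the last joint reached its limit and the tool tilted by about 4°. I corrected that before the grasp, which cost about 5 s.
- **Battery position in the grip:** The wrist-camera readings of it along the station's x disagreed by up to about 3 mm. I took a middle value and watched the force while lowering it, and saw no contact.
- **Play at the latch:** I felt about 2.7 mm between the buffer and the latch stop. The task said about 1 mm. I put the difference down to give in the arm and grip.

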